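# Find the full bottle by its weight

## Robot

A 6-joint arm with a two-finger parallel gripper is mounted at the origin on a cart in front of the work surface, level with it; the furniture and walls round the work are solid. World frame = base frame: x ahead of the robot, y to its left, z up, the work surface at z = 0. Lengths are in m, angles in rad, forces in N, time in s.
With the tool pointing down it reaches from about 0.3 to 0.775 m from the base axis. Payload 14.6 kg.
Tool frame: the origin (TCP) lies at the very end of the fingers, on their centre line; the grasp point (between the pads) lies 19 mm behind it; z points along the fingers, y is the line along which they close (so a half turn about z gives the same grasp; the last joint's range is limited). The gripper opens to 94 mm and grips with 3 to 60 N. Pads are 16 mm wide; open, the fingers measure 119 mm over their backs; the gripper's body (75 mm by 177 mm) begins 78 mm behind the grasp point.
Start: joints at [-1.289, 0.3, 1.521, -0, 1.321, -0.067], TCP at [0.188, -0.517, 0.172] pointing down, gripper open.
Joint ranges: [-3.03, 3.03], [-0.79, 2.21], [0.23, 2.52], [-1.04, 4.18], [0, 3.07], [-2.55, 2.55]. Speed limits (rad/s): [2.22, 2.22, 2.57, 3.14, 3.14, 3.14].

## Interface

Orientations are given as [roll, pitch, yaw] about the fixed x, y, z axes, in that order (R = Rz(yaw) Ry(pitch) Rx(roll)).
In Python, from station import ctrl, cams gives the robot as it stands. The module is installed in compiled form; this text tells all that it offers.
- The arm moves only by the tool arm_command, never from a script. Its argument "plan" is a list that holds one entry, the list of rows, each a list of 7 numbers: the shift along the tool's x, y, z in fractions of the full range, 1 being 750 mm, then the turn, a rotation vector about the tool's x, y, z in fractions of the full range, 1 being pi/2 rad, then the closure, from -1 (fully open) to 1 (shut). A call has 1 to 12 rows; each row is the pose to reach, as a shift and turn from the pose commanded when the call began, along the tool's axes at that moment; what a row does not reach only later rows make up. A row lasts 1/10 s, in which the tool goes at most 50 mm and 8.59 degrees, less where a joint would pass 70% of its speed; a pose out of reach is approached as far as the arm can. No shift or turn number may pass 1 either way. A call with a gripper value outside its range is refused whole. The fingers move at their own pace and stop on an object; "squeeze" is the grip in N (left out, the last holds). Time passes only in rows, so rows that repeat a pose let the fingers close. It gives the time, the measured TCP pose, the force, the opening and the grip force at its end, in the units of the state.
- ctrl.get_obs(): the state, without advancing time (a new reading comes with each control period).
- cams.camera(name): name is "scene" or "top" or "wrist"; returns (picture, depth): 400x640x3 uint8, blue, green, red; 400x640 float32, m along the optical axis (not along the pixel's ray), 0 where there is no reading.
- cams.camera_info(name): a dict with "fx", "fy", "cx", "cy" (pixels), "world_to_cam" (4x4, takes a point from world to camera coordinates). Camera axes: x right, y down, z forward; pixel columns grow to the right and rows downward; lengths in m; the calibration is good to about 2 mm. A picture is of the moment at which its call begins: read the wrist's pose just before it. camera_info takes no time and is no camera call; for the wrist camera it gives the pose at the moment of the call.
- ctrl.hand_in(): hands the job in; it is judged then, once.
The state is a dict: "time_s": time; "qpos": joint angles; "joint_vel": joint speeds; "tau": joint torques, N m; "ee_pos": TCP position; "eef_rot": TCP orientation; "force": force on the tool from outside, world axes, zero at the start; "moment": the same for the moment, N m; "grip_width": finger opening in m; "grip_force": force on a finger pad.
Only numpy, scipy, OpenCV 4.12 (cv2) and the standard library are available. Lean on these libraries where they do the work, as an engineer would, in place of code of your own. Each camera call takes 0.05 s, during which the arm holds its last target. There are 200 camera calls.

## Task

Two of the three closed dark bottles in the wooden stand are empty display bottles and one is full, and they look alike. Heft them one after another from left to right as you see them: lift each straight up until it hangs clear of the stand, keep it still for a second, and put it back upright in its well; the last one may stay in the hand if it is the heaviest. Then hold the heaviest up for the customer, upright and a good 15 cm above the stand, with the two others standing in the stand and the other things on the counter left alone; finish while still holding it there.

Things in the scene. Friction and masses are not known exactly. Their poses are not given: they have to be found in the camera images.
- bottle_1: one of three bottles that look alike: dark brown glass, fixed pale cap, closed. Body 41 mm in diameter and about 100 mm high, cap 29 mm in diameter from 100 to 121 mm height; origin at the centre of its underside, z up. Which place it starts in is drawn at random. One of the three weighs 0.28 to 0.37 kg (full), the other two 0.08 to 0.14 kg (empty); nothing shows which.
- bottle_2: one of three bottles that look alike: dark brown glass, fixed pale cap, closed. Body 41 mm in diameter and about 100 mm high, cap 29 mm in diameter from 100 to 121 mm height; origin at the centre of its underside, z up. Which place it starts in is drawn at random. One of the three weighs 0.28 to 0.37 kg (full), the other two 0.08 to 0.14 kg (empty); nothing shows which.
- bottle_3: one of three bottles that look alike: dark brown glass, fixed pale cap, closed. Body 41 mm in diameter and about 100 mm high, cap 29 mm in diameter from 100 to 121 mm height; origin at the centre of its underside, z up. Which place it starts in is drawn at random. One of the three weighs 0.28 to 0.37 kg (full), the other two 0.08 to 0.14 kg (empty); nothing shows which.
- stand: fixed wooden stand, 90 (x) x 310 (y) x 22 (z) mm, origin at the centre of its underside on the counter, y along the row of wells, turned up to 0.3 rad. Three round wells 48 mm in diameter and 12 mm deep (floor 10 mm above the counter), 105 mm apart, each with one bottle.
- place_left (a point): point at the centre of the floor of the stand's left well, where the underside of a standing bottle rests. Left and right are as the robot sees them (left = +y). x, y, z axes as the stand's.
- place_middle (a point): point at the centre of the floor of the stand's middle well, where the underside of a standing bottle rests. Left and right are as the robot sees them (left = +y). x, y, z axes as the stand's.
- place_right (a point): point at the centre of the floor of the stand's right well, where the underside of a standing bottle rests. Left and right are as the robot sees them (left = +y). x, y, z axes as the stand's.
- rubber_stamp: hand stamp with a turned wooden grip, 29 x 40 x 68 mm, standing behind the stand; origin at the centre of its underside. To be left alone.
- soap: paper-wrapped soap, 48 x 49 x 26 mm, lying behind the stand; origin at the centre of its underside. To be left alone.
- tape_roll: roll of packing tape, 93 mm in diameter, 24 mm high, lying to the left of the stand; origin at the centre of its underside. To be left alone.
Mind the look-alikes: they are no part of the job. What is shaped like the bottle_1 but pink or purple is not meant.

How it is judged:
On the way, in this order (a step that is already met when the one before it is completed fails the run):
1. the bottle in the left well is held up clear of the stand over its well (((horizontal distance between bottle_1 and place_left below 0.06 m and z of bottle_1 in the frame of stand above 0.025 m and contact force between bottle_1 and the fingers above 0.5 N and contact force between bottle_1 and stand below 0.05 N and horizontal distance between each of bottle_2, bottle_3 and place_left above 0.07 m) or (horizontal distance between bottle_2 and place_left below 0.06 m and z of bottle_2 in the frame of stand above 0.025 m and contact force between bottle_2 and the fingers above 0.5 N and contact force between bottle_2 and stand below 0.05 N and horizontal distance between each of bottle_1, bottle_3 and place_left above 0.07 m) or (horizontal distance between bottle_3 and place_left below 0.06 m and z of bottle_3 in the frame of stand above 0.025 m and contact force between bottle_3 and the fingers above 0.5 N and contact force between bottle_3 and stand below 0.05 N and horizontal distance between each of bottle_1, bottle_2 and place_left above 0.07 m))), for 0.4 s.
2. the bottle in the middle well is held up clear of the stand over its well (((horizontal distance between bottle_1 and place_middle below 0.06 m and z of bottle_1 in the frame of stand above 0.025 m and contact force between bottle_1 and the fingers above 0.5 N and contact force between bottle_1 and stand below 0.05 N and horizontal distance between each of bottle_2, bottle_3 and place_middle above 0.07 m) or (horizontal distance between bottle_2 and place_middle below 0.06 m and z of bottle_2 in the frame of stand above 0.025 m and contact force between bottle_2 and the fingers above 0.5 N and contact force between bottle_2 and stand below 0.05 N and horizontal distance between each of bottle_1, bottle_3 and place_middle above 0.07 m) or (horizontal distance between bottle_3 and place_middle below 0.06 m and z of bottle_3 in the frame of stand above 0.025 m and contact force between bottle_3 and the fingers above 0.5 N and contact force between bottle_3 and stand below 0.05 N and horizontal distance between each of bottle_1, bottle_2 and place_middle above 0.07 m))), for 0.4 s.
3. the bottle in the right well is held up clear of the stand over its well (((horizontal distance between bottle_1 and place_right below 0.06 m and z of bottle_1 in the frame of stand above 0.025 m and contact force between bottle_1 and the fingers above 0.5 N and contact force between bottle_1 and stand below 0.05 N and horizontal distance between each of bottle_2, bottle_3 and place_right above 0.07 m) or (horizontal distance between bottle_2 and place_right below 0.06 m and z of bottle_2 in the frame of stand above 0.025 m and contact force between bottle_2 and the fingers above 0.5 N and contact force between bottle_2 and stand below 0.05 N and horizontal distance between each of bottle_1, bottle_3 and place_right above 0.07 m) or (horizontal distance between bottle_3 and place_right below 0.06 m and z of bottle_3 in the frame of stand above 0.025 m and contact force between bottle_3 and the fingers above 0.5 N and contact force between bottle_3 and stand below 0.05 N and horizontal distance between each of bottle_1, bottle_2 and place_right above 0.07 m))), for 0.4 s.
At the end, for the whole second after the job is handed in: The heaviest bottle is held still by the fingers alone, underside over 150 mm above the counter, upright (0.3 rad); both others stand upright (0.1 rad) in wells, within 12 mm of the well floor's centre; stamp, soap and tape roll within 30 mm of their start (((z of bottle_1 in the frame of stand above 0.15 m and angle between bottle_1's own z axis and vertical below 0.3 rad and contact force between bottle_1 and the fingers above 1 N and linear speed of bottle_1 below 0.03 m/s and contact force between bottle_1 and stand below 0.05 N and contact force between bottle_1 and bottle_2 below 0.05 N and contact force between bottle_1 and bottle_3 below 0.05 N and contact force between bottle_1 and rubber_stamp below 0.05 N and contact force between bottle_1 and soap below 0.05 N and contact force between bottle_1 and tape_roll below 0.05 N and ((distance between bottle_2 and place_left below 0.012 m or distance between bottle_2 and place_middle below 0.012 m or distance between bottle_2 and place_right below 0.012 m) and angle between bottle_2's own z axis and vertical below 0.1 rad and linear speed of bottle_2 below 0.03 m/s and contact force between bottle_2 and stand between 0.4 and 2 N) and ((distance between bottle_3 and place_left below 0.012 m or distance between bottle_3 and place_middle below 0.012 m or distance between bottle_3 and place_right below 0.012 m) and angle between bottle_3's own z axis and vertical below 0.1 rad and linear speed of bottle_3 below 0.03 m/s and contact force between bottle_3 and stand between 0.4 and 2 N) and distance of each of rubber_stamp, soap, tape_roll from where it was at the start of the episode below 0.03 m) or (z of bottle_2 in the frame of stand above 0.15 m and angle between bottle_2's own z axis and vertical below 0.3 rad and contact force between bottle_2 and the fingers above 1 N and linear speed of bottle_2 below 0.03 m/s and contact force between bottle_2 and stand below 0.05 N and contact force between bottle_2 and bottle_1 below 0.05 N and contact force between bottle_2 and bottle_3 below 0.05 N and contact force between bottle_2 and rubber_stamp below 0.05 N and contact force between bottle_2 and soap below 0.05 N and contact force between bottle_2 and tape_roll below 0.05 N and ((distance between bottle_1 and place_left below 0.012 m or distance between bottle_1 and place_middle below 0.012 m or distance between bottle_1 and place_right below 0.012 m) and angle between bottle_1's own z axis and vertical below 0.1 rad and linear speed of bottle_1 below 0.03 m/s and contact force between bottle_1 and stand between 0.4 and 2 N) and ((distance between bottle_3 and place_left below 0.012 m or distance between bottle_3 and place_middle below 0.012 m or distance between bottle_3 and place_right below 0.012 m) and angle between bottle_3's own z axis and vertical below 0.1 rad and linear speed of bottle_3 below 0.03 m/s and contact force between bottle_3 and stand between 0.4 and 2 N) and distance of each of rubber_stamp, soap, tape_roll from where it was at the start of the episode below 0.03 m) or (z of bottle_3 in the frame of stand above 0.15 m and angle between bottle_3's own z axis and vertical below 0.3 rad and contact force between bottle_3 and the fingers above 1 N and linear speed of bottle_3 below 0.03 m/s and contact force between bottle_3 and stand below 0.05 N and contact force between bottle_3 and bottle_1 below 0.05 N and contact force between bottle_3 and bottle_2 below 0.05 N and contact force between bottle_3 and rubber_stamp below 0.05 N and contact force between bottle_3 and soap below 0.05 N and contact force between bottle_3 and tape_roll below 0.05 N and ((distance between bottle_1 and place_left below 0.012 m or distance between bottle_1 and place_middle below 0.012 m or distance between bottle_1 and place_right below 0.012 m) and angle between bottle_1's own z axis and vertical below 0.1 rad and linear speed of bottle_1 below 0.03 m/s and contact force between bottle_1 and stand between 0.4 and 2 N) and ((distance between bottle_2 and place_left below 0.012 m or distance between bottle_2 and place_middle below 0.012 m or distance between bottle_2 and place_right below 0.012 m) and angle between bottle_2's own z axis and vertical below 0.1 rad and linear speed of bottle_2 below 0.03 m/s and contact force between bottle_2 and stand between 0.4 and 2 N) and distance of each of rubber_stamp, soap, tape_roll from where it was at the start of the episode below 0.03 m))); the arm keeps its last pose, push and grip.
It fails at once if a bottle is tipped by more than 0.6 rad (angle between any of bottle_1, bottle_2, bottle_3's own z axis and vertical above 0.6 rad).
It fails at once if stamp, soap or tape roll is moved by more than 30 mm (distance of any of rubber_stamp, soap, tape_roll from where it was at the start of the episode above 0.03 m).
It also fails if it takes over 64 s, if anything falls off the work surface, if the arm or the gripper's body presses on something with over 40 N, if the wrist force passes 120 N, or if a joint passes its speed limit or range.

## Working session

There is one attempt and no reset: what is moved stays moved. The work goes in short steps, Python scripts to look and compute and a tool call to move; the robot and the scene stay as the last step left them, time stands still between calls to the robot, and variables do not carry over. Pictures are saved under pics/ and viewed, at most 10 in all, crops included, and the job is handed in when it is done.

Besides the shell and the picture viewer there is one more tool, called after "Request:" as name(argument=value, ...), one argument or row to a line, values as JSON. arm_command: Moves the arm, as the interface text tells. Its arguments: {"type":"object","properties":{"plan":{"type":"array"},"squeeze":{"type":"number"}},"required":["plan"]}

```bash
mkdir -p pics; cat > h.py <<'E'
import numpy as np, cv2
from station import ctrl, cams
def cloud(n):
    im,d=cams.camera(n); i=cams.camera_info(n)
    v,u=np.mgrid[:400,:640]
    P=np.stack([(u-i['cx'])/i['fx']*d,(v-i['cy'])/i['fy']*d,d],-1)
    T=np.linalg.inv(i['world_to_cam'])
    return im,d,P@T[:3,:3].T+T[:3,3]
E
python3 - <<'E'
from h import *
print(ctrl.get_obs())
for n in("top","scene"):
    im,d,W=cloud(n); cv2.imwrite(f'pics/{n}.png',im); np.save(n+'.npy',W)
    m=(d>0)&(W[...,2]>.1)&(W[...,2]<.145)&(W[...,0]>.2)
    k,l,s,c=cv2.connectedComponentsWithStats(m.astype(np.uint8))
    for j in range(1,k):
        if s[j,4]>20:
            q=W[l==j]; print(n,c[j].round(),s[j,4],q.mean(0).round(4),q.min(0).round(3),q.max(0).round(3),im[l==j].mean(0).round())
E
```

```text
{'time_s': 0.0, 'qpos': array([-1.28863743e+00,  3.00481766e-01,  1.52163515e+00,  1.30512626e-05,
        1.32070091e+00, -6.65914393e-02]), 'joint_vel': array([-0.00119995, -0.00052186,  0.00017219,  0.00189213, -0.00044359,
        0.00023485]), 'tau': array([ 8.76952035e-04, -5.31806231e+01, -3.52738667e+01,  7.08495034e-02,
        2.44282099e-02, -1.36215681e-04]), 'ee_pos': array([ 0.18786191, -0.51657308,  0.17095764]), 'eef_rot': array([-3.14037105e+00, -9.41384180e-05,  3.48747042e-01]), 'force': array([-0.90890918,  1.13953885,  0.06455435]), 'moment': array([0.05031172, 0.0126017 , 0.02456805]), 'grip_force': 0.0, 'grip_width': 0.09380466599747944}
top [246.  29.] 511 [0.9007 0.2466 0.1231] [0.848 0.212 0.1  ] [0.942 0.279 0.145] [45. 49. 51.]
top [377. 113.] 715 [ 0.7208 -0.0406  0.1224] [ 0.682 -0.173  0.1  ] [0.852 0.031 0.145] [78. 80. 72.]
top [224. 112.] 517 [0.7146 0.2856 0.1231] [0.659 0.253 0.1  ] [0.786 0.325 0.145] [46. 52. 55.]
top [539. 148.] 1316 [ 0.6504 -0.3892  0.1267] [ 0.641 -0.63   0.1  ] [ 0.744 -0.211  0.145] [ 89. 114. 118.]
top [563. 183.] 3644 [ 0
[... 1584 characters left out ...]
0.5054 -0.133   0.1202] [ 0.493 -0.151  0.1  ] [ 0.523 -0.123  0.132] [117. 136. 133.]
scene [141. 132.] 42 [0.8252 0.2949 0.1233] [0.819 0.294 0.101] [0.832 0.296 0.142] [80. 91. 93.]
scene [385. 152.] 313 [ 0.5029 -0.029   0.1203] [ 0.492 -0.047  0.1  ] [ 0.52  -0.018  0.132] [125. 145. 142.]
scene [168. 170.] 576 [0.6908 0.2991 0.1228] [0.658 0.268 0.1  ] [0.72  0.328 0.145] [52. 58. 59.]
scene [339. 176.] 342 [0.5008 0.0753 0.1208] [0.49  0.058 0.1  ] [0.519 0.086 0.132] [129. 149. 146.]
scene [388. 208.] 330 [0.3994 0.0571 0.1146] [0.388 0.04  0.1  ] [0.416 0.068 0.123] [144. 167. 165.]
scene [286. 214.] 329 [0.4869 0.1927 0.1147] [0.476 0.176 0.1  ] [0.505 0.205 0.122] [150. 172. 166.]
```

View pics/top.png

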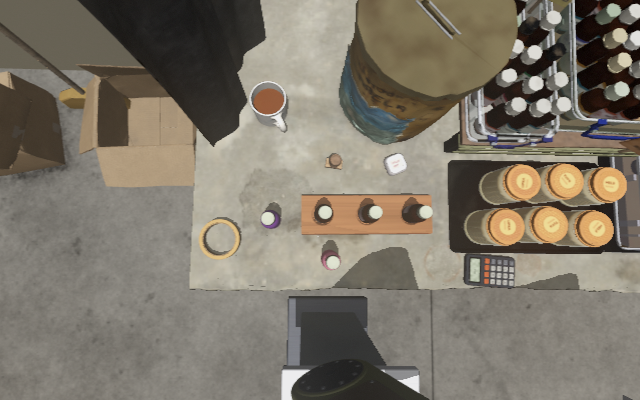

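View pics/scene.png

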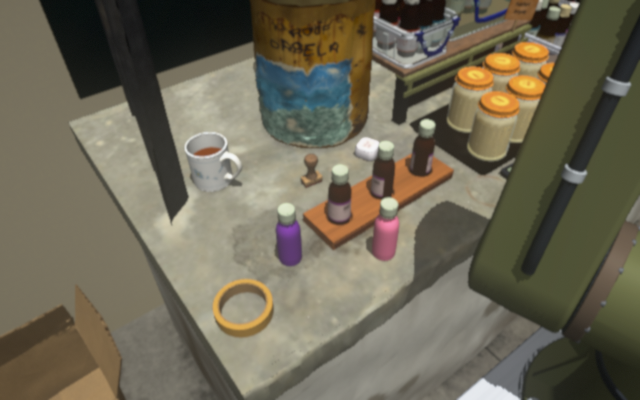

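```bash
python3 - <<'E'
import numpy as np,cv2
W=np.load('top.npy')
# cap tops: 2d min enclosing circles
for lo in [(375,212),(424,212),(325,212)]:
    u,v=lo; w=W[v-12:v+12,u-14:u+14].reshape(-1,3)
    q=w[w[:,2]>.127]; c,r=cv2.minEnclosingCircle(q[:,:2].astype(np.float32)); print(np.array(c).round(4),round(r,4),q.mean(0).round(4),np.median(q[:,2]).round(4),len(q))
m=(abs(W[...,2]-.022)<.004)&(W[...,0]>.42)&(W[...,0]<.6)&(W[...,1]>-.25)&(W[...,1]<.17)
k,l,s,c=cv2.connectedComponentsWithStats(m.astype(np.uint8)); j=1+s[1:,4].argmax()
print(cv2.minAreaRect(W[l==j][:,:2].astype(np.float32)),np.median(W[l==j][:,2]))
# other items
m=(W[...,2]>.012)&(W[...,2]<.2)&(W[...,0]>.25)&(W[...,0]<.8)&(W[...,1]>-.28)&(W[...,1]<.4)
k,l,s,c=cv2.connectedComponentsWithStats(m.astype(np.uint8))
for j in range(1,k):
    if s[j,4]>30:q=W[l==j];print(c[j].round(),q.min(0).round(3),q.max(0).round(3))
E
```

```text
[ 0.5076 -0.0347] 0.0139 [ 0.5073 -0.0347  0.1307] 0.1307 142
[ 0.4912 -0.0187] 0.1364 [ 0.5092 -0.1371  0.1359] 0.1307 144
[0.4896 0.0868] 0.0363 [0.5042 0.0719 0.1568] 0.1308 145
((0.5068973898887634, -0.03628896176815033), (0.09202085435390472, 0.3086361587047577), 0.9257158041000366) 0.021869055800392667
[379. 117.] [ 0.675 -0.177  0.013] [0.8   0.033 0.2  ]
[224. 111.] [0.659 0.253 0.027] [0.793 0.328 0.2  ]
[270. 104.] [0.694 0.158 0.013] [0.8   0.238 0.094]
[467. 131.] [ 0.636 -0.28   0.012] [ 0.75  -0.211  0.2  ]
[490. 105.] [ 0.717 -0.275  0.153] [ 0.733 -0.236  0.199]
[501. 131.] [ 0.664 -0.28   0.164] [ 0.672 -0.258  0.2  ]
[395. 164.] [ 0.604 -0.13   0.012] [ 0.656 -0.079  0.03 ]
[334. 161.] [0.616 0.024 0.013] [0.642 0.063 0.07 ]
[453. 208.] [ 0.421 -0.28   0.012] [ 0.643 -0.232  0.02 ]
[367. 214.] [ 0.459 -0.191  0.012] [0.555 0.119 0.135]
[270. 219.] [0.471 0.168 0.015] [0.511 0.207 0.123]
[478. 226.] [ 0.457 -0.28   0.012] [ 0.507 -0.271  0.13 ]
[219. 239.] [0.399 0.261 0.012] [0.491 0.354 0.029]
[331. 260.] [0.384 0.033 0.014] [0.424 0.073 0.125]
[468. 272.] [ 0.347 -0.28   0.012] [ 0.4   -0.269  0.016]
```

The top view shows the three dark bottles at px (325,212), (372,212) and (420,212). The purple look-alike is at (270,218) and the pink one at (331,260). The tape is at (219,239), the stamp at (334,161) and the soap at (395,164). The wells are at about (0.505, 0.069), (0.507, -0.036) and (0.509, -0.141). I'll close the fingers along the row, with the grasp point at about z 0.075.

Careful with the scale: shifts go in shares of 750 mm and turns go in shares of pi/2 rad. That gives: 498 mm / 750 = 0.664, -443 mm / 750 = -0.5907, 0.333 rad / 1.5708 = 0.212.

Request:
arm_command(
  plan=[
    [[0, 0, -0.04, 0, 0, 0, -1], [0.664, -0.5907, -0.04, 0, 0, 0.212, -1], [0.664, -0.5907, -0.04, 0, 0, 0.212, -1], [0.664, -0.5907, -0.04, 0, 0, 0.212, -1], [0.664, -0.5907, -0.04, 0, 0, 0.212, -1], [0.664, -0.5907, -0.04, 0, 0, 0.212, -1], [0.664, -0.5907, -0.04, 0, 0, 0.212, -1], [0.664, -0.5907, -0.04, 0, 0, 0.212, -1], [0.664, -0.5907, -0.04, 0, 0, 0.212, -1], [0.664, -0.5907, -0.04, 0, 0, 0.212, -1], [0.664, -0.5907, -0.04, 0, 0, 0.212, -1], [0.664, -0.5907, -0.04, 0, 0, 0.212, -1]],
  ],
  squeeze=15,
)

```text
time_s: 1.3
ee_pos: [0.449, -0.0321, 0.2016]
eef_rot: [3.142, -0.0, 0.016]
force: [0.0, -0.3, 0.5]
grip_width: 0.0938
grip_force: 0.0
```

Request:
arm_command(
  plan=[
    [[0.0773, -0.1347, 0, 0, 0, 0, -1], [0.0773, -0.1347, 0, 0, 0, 0, -1], [0.0773, -0.1347, 0, 0, 0, 0, -1], [0.0773, -0.1347, 0, 0, 0, 0, -1], [0.0773, -0.1347, 0, 0, 0, 0, -1], [0.0773, -0.1347, 0, 0, 0, 0, -1]],
  ],
)

```text
time_s: 1.9
ee_pos: [0.5045, 0.0664, 0.2017]
eef_rot: [3.141, -0.0, 0.014]
force: [0.1, -0.3, -0.1]
grip_width: 0.094
grip_force: 0.0
```

```bash
cat > m.py <<'E'
from h import *
F=[];T=[]
for _ in range(4):
    o=ctrl.get_obs(); F.append(o['force']); T.append(o['tau'][1:3]); cams.camera('top')
o=ctrl.get_obs();F.append(o['force']);T.append(o['tau'][1:3])
print(o['time_s'],o['ee_pos'].round(4),o['eef_rot'].round(3),'F',np.mean(F,0).round(2),'sd',np.std(F,0).round(2),'tau',np.mean(T,0).round(2),o['grip_width'],o['grip_force'])
E
python3 m.py
```

```text
2.1 [0.5048 0.0669 0.2018] [ 3.142 -0.     0.015] F [-0.12 -0.24  0.21] sd [0.27 0.32 0.22] tau [-46.78 -35.85] 0.09420732638634272 0.0
```

To row units: 146 mm / 750 = 0.1947, 130 mm / 750 = 0.1733.

Request:
arm_command(
  plan=[
    [[0, -0.0027, 0.0533, 0, 0, 0, -1], [0, -0.0027, 0.1, 0, 0, 0, -1], [0, -0.0027, 0.14, 0, 0, 0, -1], [0, -0.0027, 0.1733, 0, 0, 0, -1], [0, -0.0027, 0.1947, 0, 0, 0, -1], [0, -0.0027, 0.1947, 0, 0, 0, -1], [0, -0.0027, 0.1947, 0, 0, 0, 0.3], [0, -0.0027, 0.1947, 0, 0, 0, 1], [0, -0.0027, 0.1947, 0, 0, 0, 1], [0, -0.0027, 0.1947, 0, 0, 0, 1], [0, -0.0027, 0.1947, 0, 0, 0, 1], [0, -0.0027, 0.1947, 0, 0, 0, 1]],
  ],
  squeeze=15,
)

```text
time_s: 3.3
ee_pos: [0.505, 0.0697, 0.0557]
eef_rot: [3.142, -0.0, 0.016]
force: [-0.2, -0.2, 0.6]
grip_width: 0.0495
grip_force: 0.0
```

Still closing, so I'll wait for contact before lifting.

Request:
arm_command(
  plan=[
    [[0, 0, 0, 0, 0, 0, 1], [0, 0, 0, 0, 0, 0, 1], [0, 0, 0, 0, 0, 0, 1], [0, 0, 0, 0, 0, 0, 1], [0, 0, 0, 0, 0, 0, 1]],
  ],
)

```text
time_s: 3.8
ee_pos: [0.5049, 0.0697, 0.0556]
eef_rot: [-3.142, -0.0, 0.016]
force: [0.1, -0.2, 1.1]
grip_width: 0.041
grip_force: 15.0
```

To row units: -45 mm / 750 = -0.06, -35 mm / 750 = -0.0467.

Request:
arm_command(
  plan=[
    [[0, 0, -0.0133, 0, 0, 0, 1], [0, 0, -0.0293, 0, 0, 0, 1], [0, 0, -0.0467, 0, 0, 0, 1], [0, 0, -0.06, 0, 0, 0, 1], [0, 0, -0.06, 0, 0, 0, 1], [0, 0, -0.06, 0, 0, 0, 1], [0, 0, -0.06, 0, 0, 0, 1], [0, 0, -0.06, 0, 0, 0, 1], [0, 0, -0.06, 0, 0, 0, 1], [0, 0, -0.06, 0, 0, 0, 1], [0, 0, -0.06, 0, 0, 0, 1]],
  ],
)

```text
time_s: 4.9
ee_pos: [0.5048, 0.0697, 0.1004]
eef_rot: [3.142, 0.0, 0.016]
force: [-0.2, -0.5, -1.1]
grip_width: 0.0405
grip_force: 15.0
```

```bash
python3 m.py; python3 - <<'E'
from h import *
im,d,W=cloud('scene'); cv2.imwrite('pics/lift1.png',im[60:320,180:520])
E
```

```text
5.1 [0.5049 0.0697 0.1006] [ 3.142 -0.     0.016] F [ 0.12 -0.22 -1.31] sd [0.56 0.49 0.37] tau [-49.95 -32.96] 0.04098326606918187 14.961915761232376
```

View pics/lift1.png

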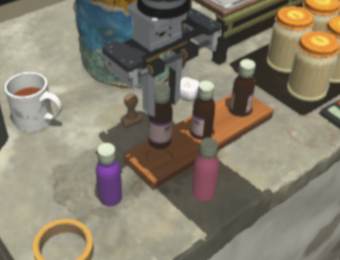

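The crop shows the left bottle hanging in the fingers at px (160,125), clear of the stand. The load is about 1.5 N, which suggests it is empty. I'll put it back.

To row units: 44.5 mm / 750 = 0.0593, 40 mm / 750 = 0.0533.

Request:
arm_command(
  plan=[
    [[0, 0, 0.016, 0, 0, 0, 1], [0, 0, 0.032, 0, 0, 0, 1], [0, 0, 0.0453, 0, 0, 0, 1], [0, 0, 0.0533, 0, 0, 0, 1], [0, 0, 0.0593, 0, 0, 0, 1], [0, 0, 0.0593, 0, 0, 0, 1], [0, 0, 0.0593, 0, 0, 0, 1], [0, 0, 0.0593, 0, 0, 0, -1], [0, 0, 0.0593, 0, 0, 0, -1], [0, 0, 0.0593, 0, 0, 0, -1], [0, 0, 0.0593, 0, 0, 0, -1], [0, 0, 0.0593, 0, 0, 0, -1]],
  ],
)

```text
time_s: 6.35
ee_pos: [0.5049, 0.0697, 0.0561]
eef_rot: [-3.142, -0.0, 0.016]
force: [0.3, 0.4, -0.2]
grip_width: 0.0777
grip_force: 0.0
```

Request:
arm_command(
  plan=[
    [[0, 0, 0, 0, 0, 0, -1], [0, 0, 0, 0, 0, 0, -1], [0, 0, 0, 0, 0, 0, -1], [0, 0, 0, 0, 0, 0, -1]],
  ],
)

```text
time_s: 6.75
ee_pos: [0.5049, 0.0697, 0.0561]
eef_rot: [-3.142, -0.0, 0.016]
force: [0.2, 1.0, -0.3]
grip_width: 0.0937
grip_force: 0.0
```

Request:
arm_command(
  plan=[
    [[0, 0, -0.0533, 0, 0, 0, -1], [0, 0, -0.1067, 0, 0, 0, -1], [0, 0, -0.1533, 0, 0, 0, -1], [0, 0, -0.1933, 0, 0, 0, -1], [0, 0.0533, -0.1933, 0, 0, 0, -1], [0, 0.1067, -0.1933, 0, 0, 0, -1], [0.0013, 0.14, -0.1933, 0, 0, 0, -1], [0.0013, 0.14, -0.1933, 0, 0, 0, -1], [0.0013, 0.14, -0.1933, 0, 0, 0, -1]],
  ],
)

```text
time_s: 7.65
ee_pos: [0.5075, -0.0353, 0.201]
eef_rot: [-3.141, 0.0, 0.015]
force: [-0.4, -0.0, 0.2]
grip_width: 0.0941
grip_force: 0.0
```

```bash
python3 m.py; python3 - <<'E'
from h import *
im,d,W=cloud('top')
m=(d>0)&(W[...,2]>.126)&(W[...,2]<.134)&(W[...,0]>.48)&(W[...,0]<.53)&(abs(W[...,1]-.07)<.03)
print(m.sum(), W[m].mean(0).round(4))
E
```

```text
7.85 [ 0.5076 -0.0344  0.2011] [-3.141  0.     0.017] F [-0.23  0.12 -0.13] sd [0.5  0.28 0.36] tau [-46.92 -35.92] 0.09394939514950519 0.0
142 [0.5057 0.0694 0.1304]
```

The left bottle is back in its well: cap at (0.5057, 0.0694), z 0.130. Next is the middle one.

To row units: 145 mm / 750 = 0.1933, 130 mm / 750 = 0.1733.

Request:
arm_command(
  plan=[
    [[0, 0.0013, 0.0533, 0, 0, 0, -1], [0, 0.0013, 0.1, 0, 0, 0, -1], [0, 0.0013, 0.14, 0, 0, 0, -1], [0, 0.0013, 0.1733, 0, 0, 0, -1], [0, 0.0013, 0.1933, 0, 0, 0, -1], [0, 0.0013, 0.1933, 0, 0, 0, -1], [0, 0.0013, 0.1933, 0, 0, 0, 0.3], [0, 0.0013, 0.1933, 0, 0, 0, 1], [0, 0.0013, 0.1933, 0, 0, 0, 1], [0, 0.0013, 0.1933, 0, 0, 0, 1], [0, 0.0013, 0.1933, 0, 0, 0, 1], [0, 0.0013, 0.1933, 0, 0, 0, 1]],
  ],
  squeeze=15,
)

```text
time_s: 9.1
ee_pos: [0.5076, -0.0363, 0.0562]
eef_rot: [3.142, -0.0, 0.016]
force: [0.3, 0.4, -0.3]
grip_width: 0.0495
grip_force: 0.0
```

Request:
arm_command(
  plan=[
    [[0, 0, 0, 0, 0, 0, 1], [0, 0, 0, 0, 0, 0, 1], [0, 0, 0, 0, 0, 0, 1], [0, 0, 0, 0, 0, 0, 1], [0, 0, 0, 0, 0, 0, 1]],
  ],
)

```text
time_s: 9.6
ee_pos: [0.5076, -0.0363, 0.0561]
eef_rot: [-3.142, -0.0, 0.016]
force: [1.1, 1.2, 0.6]
grip_width: 0.0411
grip_force: 14.9
```

To row units: -45 mm / 750 = -0.06, -35 mm / 750 = -0.0467.

Request:
arm_command(
  plan=[
    [[0, 0, -0.0133, 0, 0, 0, 1], [0, 0, -0.0293, 0, 0, 0, 1], [0, 0, -0.0467, 0, 0, 0, 1], [0, 0, -0.06, 0, 0, 0, 1], [0, 0, -0.06, 0, 0, 0, 1], [0, 0, -0.06, 0, 0, 0, 1], [0, 0, -0.06, 0, 0, 0, 1], [0, 0, -0.06, 0, 0, 0, 1], [0, 0, -0.06, 0, 0, 0, 1], [0, 0, -0.06, 0, 0, 0, 1], [0, 0, -0.06, 0, 0, 0, 1]],
  ],
)

```text
time_s: 10.7
ee_pos: [0.5075, -0.0363, 0.101]
eef_rot: [-3.142, 0.0, 0.016]
force: [-0.4, 0.4, -2.6]
grip_width: 0.0411
grip_force: 14.9
```

```bash
python3 m.py
```

```text
10.9 [ 0.5076 -0.0363  0.101 ] [3.142 0.    0.016] F [-0.24  0.03 -3.02] sd [0.42 0.52 0.21] tau [-50.76 -33.68] 0.04107682349695289 14.910358339548111
```

The middle bottle reads about 3.0 N against 1.4 N for the left, so it is probably the full one. I'll put it back and lift the right one to compare.

To row units: 44.5 mm / 750 = 0.0593, 40 mm / 750 = 0.0533.

Request:
arm_command(
  plan=[
    [[0, 0, 0.016, 0, 0, 0, 1], [0, 0, 0.032, 0, 0, 0, 1], [0, 0, 0.0453, 0, 0, 0, 1], [0, 0, 0.0533, 0, 0, 0, 1], [0, 0, 0.0593, 0, 0, 0, 1], [0, 0, 0.0593, 0, 0, 0, 1], [0, 0, 0.0593, 0, 0, 0, 1], [0, 0, 0.0593, 0, 0, 0, -1], [0, 0, 0.0593, 0, 0, 0, -1], [0, 0, 0.0593, 0, 0, 0, -1], [0, 0, 0.0593, 0, 0, 0, -1], [0, 0, 0.0593, 0, 0, 0, -1]],
  ],
)

```text
time_s: 12.1
ee_pos: [0.5076, -0.0363, 0.0567]
eef_rot: [3.142, -0.0, 0.016]
force: [-0.2, 0.2, -0.6]
grip_width: 0.0778
grip_force: 0.0
```

Request:
arm_command(
  plan=[
    [[0, 0, 0, 0, 0, 0, -1], [0, 0, 0, 0, 0, 0, -1], [0, 0, 0, 0, 0, 0, -1], [0, 0, 0, 0, 0, 0, -1]],
  ],
)

```text
time_s: 12.5
ee_pos: [0.5075, -0.0363, 0.0566]
eef_rot: [-3.142, 0.0, 0.016]
force: [0.6, 0.2, 0.2]
grip_width: 0.0935
grip_force: 0.0
```

To row units: -145 mm / 750 = -0.1933, -115 mm / 750 = -0.1533.

Request:
arm_command(
  plan=[
    [[0, 0, -0.0533, 0, 0, 0, -1], [0, 0, -0.1067, 0, 0, 0, -1], [0, 0, -0.1533, 0, 0, 0, -1], [0, 0, -0.1933, 0, 0, 0, -1], [0, 0.0533, -0.1933, 0, 0, 0, -1], [0, 0.1067, -0.1933, 0, 0, 0, -1], [0.0013, 0.1387, -0.1933, 0, 0, 0, -1], [0.0013, 0.1387, -0.1933, 0, 0, 0, -1], [0.0013, 0.1387, -0.1933, 0, 0, 0, -1]],
  ],
)

```text
time_s: 13.4
ee_pos: [0.5101, -0.1402, 0.2014]
eef_rot: [-3.141, 0.0, 0.015]
force: [0.3, -0.4, -0.1]
grip_width: 0.094
grip_force: 0.0
```

```bash
python3 m.py; python3 - <<'E'
from h import *
im,d,W=cloud('top')
for y in(.07,-.036,-.141):
    m=(d>0)&(W[...,2]>.126)&(W[...,2]<.134)&(W[...,0]>.48)&(W[...,0]<.53)&(abs(W[...,1]-y)<.025)
    print(m.sum(), W[m].mean(0).round(4))
E
```

```text
13.6 [ 0.5103 -0.1394  0.2016] [-3.142 -0.     0.017] F [ 0.1   0.14 -0.18] sd [0.23 0.46 0.19] tau [-49.53 -36.09] 0.09428566456625002 0.0
140 [0.5058 0.0693 0.1303]
144 [ 0.5074 -0.0355  0.1305]
0 [nan nan nan]<stdin>:5: RuntimeWarning: Mean of empty slice.
  ret = um.true_divide(
```

To row units: 145 mm / 750 = 0.1933, 130 mm / 750 = 0.1733.

Request:
arm_command(
  plan=[
    [[0, 0, 0.0533, 0, 0, 0, -1], [-0.0013, 0, 0.1, 0, 0, 0, -1], [-0.0013, 0, 0.14, 0, 0, 0, -1], [-0.0013, 0, 0.1733, 0, 0, 0, -1], [-0.0013, 0, 0.1933, 0, 0, 0, -1], [-0.0013, 0, 0.1933, 0, 0, 0, -1], [-0.0013, 0, 0.1933, 0, 0, 0, 0.3], [-0.0013, 0, 0.1933, 0, 0, 0, 1], [-0.0013, 0, 0.1933, 0, 0, 0, 1], [-0.0013, 0, 0.1933, 0, 0, 0, 1], [-0.0013, 0, 0.1933, 0, 0, 0, 1], [-0.0013, 0, 0.1933, 0, 0, 0, 1]],
  ],
  squeeze=15,
)

```text
time_s: 14.85
ee_pos: [0.5092, -0.1404, 0.0567]
eef_rot: [3.141, -0.0, 0.016]
force: [0.4, -0.6, 0.2]
grip_width: 0.0492
grip_force: 0.0
```

Request:
arm_command(
  plan=[
    [[0, 0, 0, 0, 0, 0, 1], [0, 0, 0, 0, 0, 0, 1], [0, 0, 0, 0, 0, 0, 1], [0, 0, 0, 0, 0, 0, 1], [0, 0, 0, 0, 0, 0, 1]],
  ],
)

```text
time_s: 15.35
ee_pos: [0.5092, -0.1403, 0.0566]
eef_rot: [3.142, 0.0, 0.016]
force: [-0.4, -0.2, 0.2]
grip_width: 0.0406
grip_force: 15.0
```

To row units: -45 mm / 750 = -0.06, -35 mm / 750 = -0.0467.

Request:
arm_command(
  plan=[
    [[0, 0, -0.0133, 0, 0, 0, 1], [0, 0, -0.0293, 0, 0, 0, 1], [0, 0, -0.0467, 0, 0, 0, 1], [0, 0, -0.06, 0, 0, 0, 1], [0, 0, -0.06, 0, 0, 0, 1], [0, 0, -0.06, 0, 0, 0, 1], [0, 0, -0.06, 0, 0, 0, 1], [0, 0, -0.06, 0, 0, 0, 1], [0, 0, -0.06, 0, 0, 0, 1], [0, 0, -0.06, 0, 0, 0, 1], [0, 0, -0.06, 0, 0, 0, 1]],
  ],
)

```text
time_s: 16.45
ee_pos: [0.5092, -0.1403, 0.1015]
eef_rot: [-3.142, 0.0, 0.016]
force: [0.4, 0.1, -0.6]
grip_width: 0.0411
grip_force: 15.0
```

```bash
python3 m.py
```

```text
16.65 [ 0.5092 -0.1403  0.1016] [3.142 0.    0.016] F [ 0.39 -0.06 -0.84] sd [0.21 0.35 0.16] tau [-52.35 -33.17] 0.04087263824706248 14.954800307750702
```

The right bottle reads about 0.8 N, so the middle one is full. I'll put the right one back and fetch the middle one.

To row units: 44.5 mm / 750 = 0.0593, 40 mm / 750 = 0.0533.

Request:
arm_command(
  plan=[
    [[0, 0, 0.016, 0, 0, 0, 1], [0, 0, 0.032, 0, 0, 0, 1], [0, 0, 0.0453, 0, 0, 0, 1], [0, 0, 0.0533, 0, 0, 0, 1], [0, 0, 0.0593, 0, 0, 0, 1], [0, 0, 0.0593, 0, 0, 0, 1], [0, 0, 0.0593, 0, 0, 0, 1], [0, 0, 0.0593, 0, 0, 0, -1], [0, 0, 0.0593, 0, 0, 0, -1], [0, 0, 0.0593, 0, 0, 0, -1], [0, 0, 0.0593, 0, 0, 0, -1], [0, 0, 0.0593, 0, 0, 0, -1]],
  ],
)

```text
time_s: 17.85
ee_pos: [0.5092, -0.1403, 0.0571]
eef_rot: [3.142, -0.0, 0.016]
force: [-0.3, -0.0, -0.7]
grip_width: 0.0773
grip_force: 0.0
```

Request:
arm_command(
  plan=[
    [[0, 0, 0, 0, 0, 0, -1], [0, 0, 0, 0, 0, 0, -1], [0, 0, 0, 0, 0, 0, -1], [0, 0, 0, 0, 0, 0, -1]],
  ],
)

```text
time_s: 18.25
ee_pos: [0.5092, -0.1403, 0.0571]
eef_rot: [-3.142, -0.0, 0.016]
force: [0.1, 0.2, 0.3]
grip_width: 0.0941
grip_force: 0.0
```

To row units: -145 mm / 750 = -0.1933, -115 mm / 750 = -0.1533.

Request:
arm_command(
  plan=[
    [[0, 0, -0.0533, 0, 0, 0, -1], [0, 0, -0.1067, 0, 0, 0, -1], [0, 0, -0.1533, 0, 0, 0, -1], [0, 0, -0.1933, 0, 0, 0, -1], [0, -0.0533, -0.1933, 0, 0, 0, -1], [0, -0.1067, -0.1933, 0, 0, 0, -1], [0, -0.1387, -0.1933, 0, 0, 0, -1], [0, -0.1387, -0.1933, 0, 0, 0, -1], [0, -0.1387, -0.1933, 0, 0, 0, -1], [0, -0.1387, -0.1933, 0, 0, 0, -1]],
  ],
)

```text
time_s: 19.25
ee_pos: [0.5076, -0.0371, 0.202]
eef_rot: [3.141, 0.0, 0.015]
force: [-0.0, -0.3, -0.3]
grip_width: 0.0937
grip_force: 0.0
```

```bash
python3 m.py; python3 - <<'E'
from h import *
im,d,W=cloud('top')
for y in(.07,-.141):
    m=(d>0)&(W[...,2]>.126)&(W[...,2]<.134)&(W[...,0]>.48)&(W[...,0]<.53)&(abs(W[...,1]-y)<.025)
    print(m.sum(), W[m].mean(0).round(4))
E
```

```text
19.45 [ 0.5075 -0.037   0.202 ] [-3.142  0.     0.015] F [ 0.14 -0.45 -0.19] sd [0.35 0.23 0.24] tau [-47.13 -35.9 ] 0.09410517756380674 0.0
142 [0.5056 0.0694 0.1304]
0 [nan nan nan]<stdin>:5: RuntimeWarning: Mean of empty slice.
  ret = um.true_divide(
```

To row units: 146 mm / 750 = 0.1947, 130 mm / 750 = 0.1733.

Request:
arm_command(
  plan=[
    [[0, -0.0013, 0.0533, 0, 0, 0, -1], [0, -0.0013, 0.1, 0, 0, 0, -1], [0, -0.0013, 0.14, 0, 0, 0, -1], [0, -0.0013, 0.1733, 0, 0, 0, -1], [0, -0.0013, 0.1947, 0, 0, 0, -1], [0, -0.0013, 0.1947, 0, 0, 0, -1], [0, -0.0013, 0.1947, 0, 0, 0, 0.3], [0, -0.0013, 0.1947, 0, 0, 0, 1], [0, -0.0013, 0.1947, 0, 0, 0, 1], [0, -0.0013, 0.1947, 0, 0, 0, 1], [0, -0.0013, 0.1947, 0, 0, 0, 1], [0, -0.0013, 0.1947, 0, 0, 0, 1]],
  ],
  squeeze=20,
)

```text
time_s: 20.7
ee_pos: [0.5076, -0.0353, 0.0562]
eef_rot: [3.142, -0.0, 0.016]
force: [0.5, -0.3, -0.1]
grip_width: 0.0493
grip_force: 0.0
```

Request:
arm_command(
  plan=[
    [[0, 0, 0, 0, 0, 0, 1], [0, 0, 0, 0, 0, 0, 1], [0, 0, 0, 0, 0, 0, 1], [0, 0, 0, 0, 0, 0, 1], [0, 0, 0, 0, 0, 0, 1]],
  ],
)

```text
time_s: 21.2
ee_pos: [0.5076, -0.0353, 0.0561]
eef_rot: [-3.142, -0.0, 0.016]
force: [-0.6, -0.4, 1.8]
grip_width: 0.041
grip_force: 20.0
```

To row units: -195 mm / 750 = -0.26, -188 mm / 750 = -0.2507.

Request:
arm_command(
  plan=[
    [[0, 0, -0.02, 0, 0, 0, 1], [0, 0, -0.0533, 0, 0, 0, 1], [0, 0, -0.0933, 0, 0, 0, 1], [0, 0, -0.14, 0, 0, 0, 1], [0, 0, -0.1867, 0, 0, 0, 1], [0, 0, -0.2267, 0, 0, 0, 1], [0, 0, -0.2507, 0, 0, 0, 1], [0, 0, -0.26, 0, 0, 0, 1], [0, 0, -0.26, 0, 0, 0, 1], [0, 0, -0.26, 0, 0, 0, 1], [0, 0, -0.26, 0, 0, 0, 1], [0, 0, -0.26, 0, 0, 0, 1]],
  ],
)

```text
time_s: 22.4
ee_pos: [0.5073, -0.0353, 0.2502]
eef_rot: [-3.141, 0.001, 0.016]
force: [0.1, 0.1, -2.3]
grip_width: 0.0408
grip_force: 20.0
```

```bash
python3 m.py; python3 - <<'E'
from h import *
im,d,W=cloud('scene'); cv2.imwrite('pics/end.png',im)
for y in(.07,-.138):
    m=(d>0)&(W[...,2]>.10)&(W[...,2]<.134)&(W[...,0]>.48)&(W[...,0]<.53)&(abs(W[...,1]-y)<.025)
    print(m.sum(), W[m].mean(0).round(4),W[m].max(0).round(4))
E
```

```text
22.6 [ 0.5075 -0.0353  0.2508] [-3.142  0.     0.016] F [-0.07  0.16 -2.82] sd [0.46 0.45 0.64] tau [-47.66 -38.01] 0.040956847821651224 19.994730055332184
338 [0.5007 0.0745 0.1213] [0.5194 0.0862 0.1322]
288 [ 0.5053 -0.1337  0.1201] [ 0.5228 -0.1237  0.1323]
```

View pics/end.png

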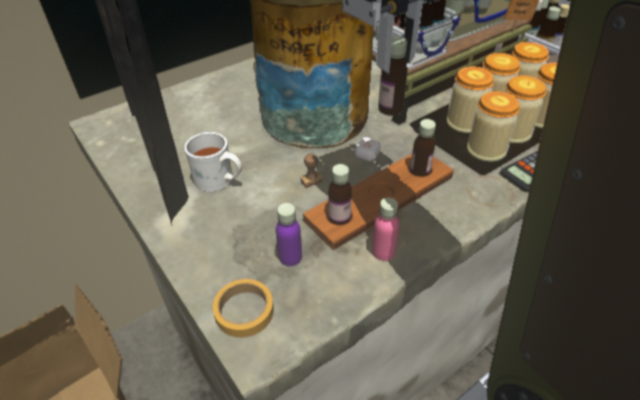

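The full bottle is held up at px (392,85). The other two stand in their wells at (340,195) and (425,148), matching their start positions. The stamp, soap and tape are untouched. Handing in.

```bash
python3 -c "
from station import ctrl
print(ctrl.hand_in())"
```

```text
the job is handed in; nothing more can be done
None
```

I hefted all three bottles from left to right; the middle one is the heaviest (about 3 N, against about 1.4 N left and 0.8 N right). The job is handed in with the middle bottle held upright about 0.2 m above the counter and the other two back in their wells; hand-in returned no verdict.

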